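# Clamp a test strip in the thickness gauge to the first slip of the clutch knob

## Task

Push the bare metal test strip along the bed of the bench thickness gauge until it is fully home against the end stop. Then turn the fluted knob on top clockwise until the foot has closed on the strip and the knob's drag clutch begins to slip, stop at this first slip (slipping on by more than a tenth of a turn would press the strip too hard), and let go. Leave the things round about standing where they are.

Things in the scene. Friction and masses are not known exactly. Their poses are not given: they have to be found in the camera images.
- gauge: thickness gauge, fixed: grey base, steel bed 16 mm above the worktop. Origin on the worktop; x runs along the bed to the end stop, y left, z up. Base x -105 (open front) to 85, y -45 to 45 mm. Guide rails 47 mm apart, tops at 21 mm, x -20 to 45; the bed is open in front of them. Column and head (top at 77 mm) at x over 3 mm; screw axis at x 25, y 0
- stop_face (a point): middle of the upright face of the end stop that the strip's far end must meet; 45 mm ahead of the gauge's origin and 20 mm above the worktop; axes as the gauge's
- strip: the loose bare metal test strip that lies flat on the bed, partly pushed in: 110 mm long (its x), 44 mm wide (y), 8 mm thick (z), about 0.28 kg; origin at the centre of its underside. Its far end is already between the rails
- strip_center (a point): centre of the strip, half-way up (4 mm above the bed). When the strip is home its centre is 55 mm and its near end 110 mm short of the stop face. The foot, an upright pin of 13 mm diameter on the screw axis, hangs 2.5 to 8 mm over its top at the start and sinks 3 mm per radian of clockwise turn of the collar (42 mm disc under the knob)
- knob_center (a point): centre of the fluted knob, on the screw axis: 34 mm diameter, 85.5 to 121.5 mm above the worktop; does not rise or sink; pinch from above at any yaw. It runs at 0.18 N m and first meets the strip after 0.8 to 2.7 rad; the moment then climbs within some 0.3 rad to 0.25 N m, where knob slips on collar (their index lines part) and it rises only slowly, 0.04 N m per rad; it stays where left
- violet_cell: bystander: violet acrylic cell, 84 x 70 x 66 mm; origin at the centre of its underside
- clear_cell: bystander: clear acrylic cell, 65 x 67 x 116 mm; origin at the centre of its underside
- small_beaker: bystander: small glass beaker, 60 x 64 x 81 mm; origin at the centre of its underside
- dropper: bystander: dropper bottle, 30 mm diameter, 86 mm tall; origin at the centre of its underside
There are look-alikes about, which are no part of the job. Of the things that look like the strip, the middle-sized one is meant.

How it is judged:
By the outcome, as a careful person would: the job done as asked, in the order asked, and still so for the second after the job is handed in, with the robot touching nothing.
It also fails if it takes over 64 s, if anything falls off the work surface, if the arm or the gripper's body presses on something with over 40 N, if the wrist force passes 120 N, or if a joint passes its speed limit or range.

## Robot

A 7-joint arm with a two-finger parallel gripper is mounted at the origin on the work surface; the furniture and walls round the work are solid. World frame = base frame: x ahead of the robot, y to its left, z up, the work surface at z = 0. Lengths are in mm, angles in rad, forces in N, time in s.
With the tool pointing down it reaches from about 400 to 925 mm from the base axis. Payload 5.6 kg.
Tool frame: the origin (TCP) lies between the finger pads; the fingertips stand tcp_to_tips ahead of it and the grasp point (between the pads) lies 3 mm ahead of it (tcp_to_tips is the distance from the TCP to the fingertips, in mm); z points along the fingers, y is the line along which they close (so a half turn about z gives the same grasp; the last joint's range is limited). The gripper opens to 85 mm and grips with 20 to 120 N. Pads are 22 mm wide; open, the fingers measure 114 mm over their backs; the gripper's body (76 mm by 85 mm) begins 54 mm behind the grasp point. The pads swing forward as they close: fully open they stand 13 mm farther back than shut.
Start: joints at [-1.393, 0.468, -0.012, 1.603, 0.006, 1.071, -0.056], TCP at [142.397, 634.217, 253.29] pointing down, gripper open.
Joint ranges: [-2.53, 2.53], [-0.31, 2.02], [-1.57, 1.55], [0.28, 2.44], [-1.29, 4.43], [0.15, 1.84], [-2.92, 2.92]. Speed limits (rad/s): [2.57, 2.57, 3.14, 3.14, 3.14, 3.14, 3.14].

## Interface

Orientations are given as a unit quaternion [x, y, z, w].
In Python, from bench import * gives the robot as it stands.
- The arm moves only by the shell command python3 -m jog 'ROWS'. ROWS is JSON, a list of rows, each a list of 3 entries, a list of its own where there are three numbers: the shift along the world's x, y, z in m, then the turn, a rotation vector about the world's x, y, z in degrees, then the closure, from -1 (fully open) to 1 (shut). In form: [[[x, y, z], [ax, ay, az], fingers], ...]. A call has 1 to 12 rows; each row is the pose to reach, as a shift and turn from the pose commanded when the call began; what a row does not reach only later rows make up. A row lasts 1/10 s, in which the tool goes at most 50 mm and 8.59 degrees, less where a joint would pass 70% of its speed; a pose out of reach is approached as far as the arm can. A call with a gripper value outside its range is refused whole. The fingers move at their own pace and stop on an object; the grip force is fixed at half the most. Time passes only in rows, so rows that repeat a pose let the fingers close. It gives the time, the measured TCP pose, the force, the opening and the grip force at its end, in the units of the state.
- get_state(): the state, without advancing time (a new reading comes with each control period).
- grab_frame(name): name is "scene" or "top"; returns a dict with "img" (400x640x3 uint8, red, green, blue), "K" (3x3 intrinsics, pixels), "camera_from_world" (4x4, takes a point from world to camera coordinates). Camera axes: x right, y up, looking along -z (the intrinsics and any distortion apply to the point x, -y, -z); pixel columns grow to the right and rows downward; lengths in mm; the calibration is good to about 2 mm. A picture is of the moment at which its call begins. There is no depth.
- finish_job(): hands the job in; it is judged then, once.
The state is a dict: "time": time; "q": joint angles; "joint_vel": joint speeds; "joint_torque": joint torques, N m; "eef_pos": TCP position; "ee_rot": TCP orientation; "ft_force": force on the tool from outside, world axes, zero at the start; "moment": the same for the moment, N m; "gripper_width": opening from 0.0 (shut) to 1.0 (fully open); "finger_force": force on a finger pad.
Only numpy, scipy, OpenCV 4.12 (cv2) and the standard library are available. Lean on these libraries where they do the work, as an engineer would, in place of code of your own. Each camera call takes 0.05 s, during which the arm holds its last target. There are 200 camera calls.

## Working session

There is one attempt and no reset: what is moved stays moved. The work goes in short steps, Python scripts to look and compute and a shell command to move; the robot and the scene stay as the last step left them, time stands still between calls to the robot, and variables do not carry over. Pictures are saved under pics/ and viewed, at most 10 in all, crops included, and the job is handed in when it is done.

```bash
ls; mkdir -p pics
python3 - <<'E'
from bench import *
import cv2,numpy as np
for n in ["scene","top"]:
    f=grab_frame(n); cv2.imwrite(f"pics/{n}0.png",f["img"][:,:,::-1]); np.savez(f"pics/{n}0.npz",**{k:np.array(v) for k,v in f.items()})
    print(n,{k:np.round(np.array(v),3).tolist() for k,v in f.items() if k!="img"})
print(get_state())
E
```

```text
pics
scene {'K': [[387.183, 0.0, 315.879], [0.0, 387.183, 198.967], [0.0, 0.0, 1.0]], 'camera_from_world': [[-0.75, -0.662, 0.012, 400.148], [0.317, -0.343, 0.884, -260.421], [-0.581, 0.667, 0.467, -619.592], [0.0, 0.0, 0.0, 1.0]]}
top {'K': [[454.676, 0.0, 313.08], [0.0, 454.676, 198.037], [0.0, 0.0, 1.0]], 'camera_from_world': [[0.02, -1.0, -0.002, 10.363], [0.997, 0.02, 0.07, -547.096], [-0.07, -0.003, 0.998, -1202.926], [0.0, 0.0, 0.0, 1.0]]}
{'time': 0.1, 'q': array([-1.39299629,  0.46827271, -0.01158923,  1.60351936,  0.00601926,
        1.07137847, -0.05629913]), 'joint_vel': array([-0.00074439, -0.0008957 ,  0.00138193, -0.0030657 ,  0.00097085,
        0.00036208,  0.0001102 ]), 'joint_torque': array([ 7.73506963e-04, -5.33517194e+01,  2.14328512e-02, -2.51958793e+01,
        1.14661886e-02,  4.41219585e-03, -3.02386468e-05]), 'eef_pos': array([142.33154674, 633.76191672, 252.44922477]), 'ee_rot': array([ 1.10208926e-01,  9.93908143e-01, -7.71868880e-04, -1.73103556e-05]), 'ft_force': array([-0.50160643, -0.17496502, -1.00770594]), 'moment': array([-0.01430396, -0.00322188, -0.00437789]), 'finger_force': 0.0, 'gripper_width': 1.0011097850644533}
```

View pics/scene0.png

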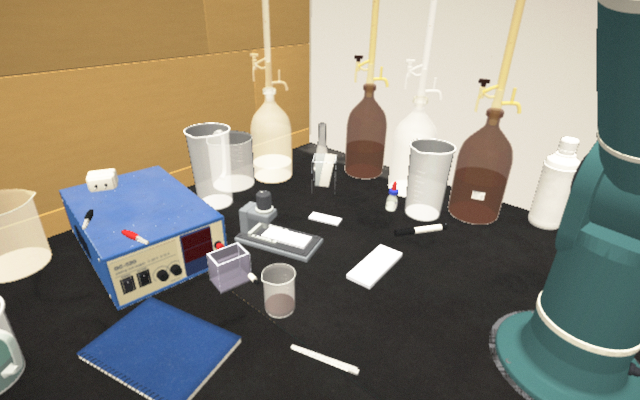

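View pics/top0.png

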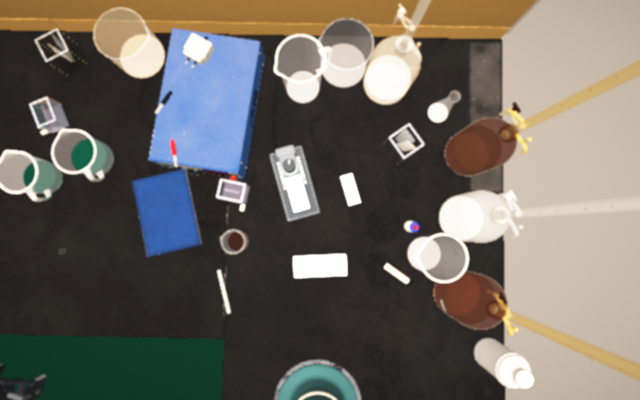

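The gauge is at about (293,185) in the top view, with its knob near (289,158) and the strip inside it. Large and small look-alikes lie at (320,265) and (350,189). In the scene view the knob is at (264,200). I'll zoom in to measure.

Run:
```python
import cv2,numpy as np
a=cv2.imread("pics/top0.png")[135:230,250:350]; b=cv2.imread("pics/scene0.png")[180:265,225:335]
a=cv2.resize(a,(400,380),interpolation=cv2.INTER_CUBIC)
b=cv2.resize(b,None,fx=380/85*0.8,fy=380/85*0.8,interpolation=cv2.INTER_CUBIC)
c=np.zeros((400,800,3),np.uint8); c[:380,:400]=a; c[:b.shape[0],402:402+b.shape[1]]=b[:,:398]
cv2.imwrite("pics/crop0.png",c)
```

```text
(no output)
```

View pics/crop0.png

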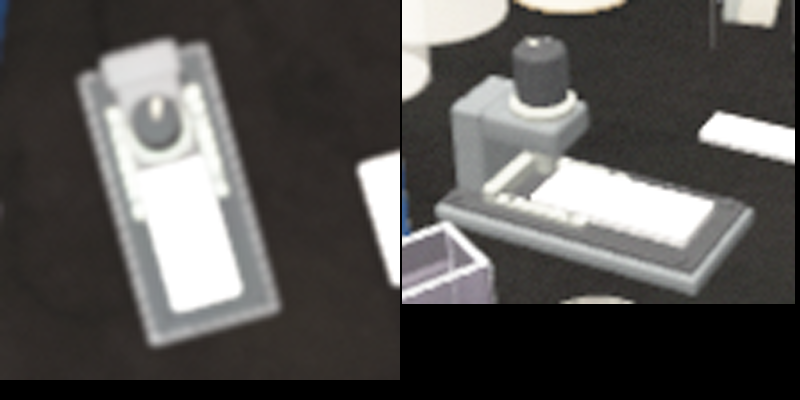

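```bash
cat > h.py <<'E'
import numpy as np
from scipy.optimize import least_squares
def cam(n): 
    d=np.load(f"pics/{n}.npz"); return d["K"],d["camera_from_world"]
def proj(c,p):
    K,T=c; q=T[:3,:3]@np.array(p,float)+T[:3,3]; u=K@np.array([q[0],-q[1],-q[2]]); return u[:2]/u[2]
def unproj(c,px,z):
    K,T=c; d=np.linalg.solve(K,[*px,1]); d=T[:3,:3].T@(d*[1,-1,-1]); o=-T[:3,:3].T@T[:3,3]
    return o+d*(z-o[2])/d[2]
E
python3 - <<'E'
from h import *
t=cam("top0"); s=cam("scene0")
T=lambda u,v:(250+u/4-.375,135+v/4-.375)
S=lambda u,v:(225+(u-402)/3.576-.36,180+v/3.576-.36)
zb=12
obs=[(t,T(80,75),(85,45,zb)),(t,T(208,42),(85,-45,zb)),(t,T(280,310),(-105,-45,zb)),(t,T(153,345),(-105,45,zb)),
(t,T(156,117),(25,0,112)),(s,S(540,46),(25,0,121.5)),(s,S(752,213),(-105,-45,zb)),(s,S(692,276),(-105,45,zb)),(s,S(437,210),(85,45,zb))]
def w(p,l): c,sn=np.cos(p[2]),np.sin(p[2]); return [p[0]+c*l[0]-sn*l[1],p[1]+sn*l[0]+c*l[1],l[2]]
f=lambda p:np.concatenate([proj(c,w(p,l))-o for c,o,l in obs])
r=least_squares(f,[580,50,0.2],x_scale=[10,10,.1],loss="soft_l1"); print(r.x,f(r.x).reshape(-1,2).round(1).tolist())
p=r.x; print("knob",w(p,(25,0,0)),"stop",w(p,(45,0,0)), "home near end",w(p,(-65,0,0)))
ii=lambda q:(np.array([[np.cos(p[2]),np.sin(p[2])],[-np.sin(p[2]),np.cos(p[2])]])@(q[:2]-p[:2])).round(1)
for u in [(168,312),(207,306),(243,295),(148,200),(215,195)]:
    q=unproj(t,T(*u),24); print(u,q.round(1),"gauge",ii(q))
for u in [(684,245),(714,205)]:
    q=unproj(s,S(*u),24); print("s",u,q.round(1),"gauge",ii(q))
for n,u in dict(violet=(232,190),beaker=(234,241),small=(350,189)).items(): print(n,unproj(t,u,40).round(),ii(unproj(t,u,40)))
E
```

```text
[5.97535797e+02 7.53010132e+01 2.84587861e-01] [[-0.2, 0.1], [-0.2, -0.2], [0.1, 0.1], [-0.4, 0.0], [0.5, 1.2], [-0.3, -0.6], [0.5, -2.2], [0.2, 0.9], [-1.2, -2.1]]
knob [np.float64(621.5302333038192), np.float64(82.32006098846244), 0] stop [np.float64(640.725782247256), np.float64(87.93529925234064), 0] home near end [np.float64(535.1502630583535), np.float64(57.05148880101055), 0]
(168, 312) [506.3  77.7  24. ] gauge [-86.9  27.9]
(207, 306) [510.8  51.8  24. ] gauge [-89.9   1.8]
(243, 295) [518.6  27.9  24. ] gauge [-89.1 -23.4]
(148, 200) [581.1  92.9  24. ] gauge [-10.8  21.5]
(215, 195) [585.4  48.   24. ] gauge [-19.3 -22.8]
s (684, 245) [500.6  79.   24. ] gauge [-92.   30.7]
s (714, 205) [516.6  33.7  24. ] gauge [-89.4 -17.2]
violet [562. 236.  40.] [ 11.4 164.2]
beaker [428. 226.  40.] [-120.1  192.6]
small [571. -76.  40.] [ -67.8 -137.9]
```

```bash
python3 -c "
import bench;print([ (k,getattr(bench,k)) for k in dir(bench) if 'tip' in k.lower()])"; for i in 1; do python3 -m jog '[[[0.344,-0.591,0],[0,0,29],1],[[0.344,-0.591,0],[0,0,29],1],[[0.344,-0.591,0],[0,0,29],1],[[0.344,-0.591,0],[0,0,29],1],[[0.344,-0.591,0],[0,0,29],1],[[0.344,-0.591,0],[0,0,29],1],[[0.344,-0.591,0],[0,0,29],1],[[0.344,-0.591,0],[0,0,29],1],[[0.344,-0.591,0],[0,0,29],1],[[0.344,-0.591,0],[0,0,29],1],[[0.344,-0.591,0],[0,0,29],1],[[0.344,-0.591,0],[0,0,29],1]]'; done; python3 -c "
from bench import *;print(get_state()['q'])"
```

```text
[('tcp_to_tips', 22.0)]
time: 1.3
eef_pos: [444.7, 113.7, 253.4]
ee_rot: [-0.142, 0.99, 0.0, 0.0]
ft_force: [1.2, 1.7, 0.8]
gripper_width: 0.001
finger_force: 0.0
[-0.53866189  0.13694834  0.23599938  2.06525361 -0.039702    0.94316106
  1.57471525]
```

```bash
python3 -m jog '[[[0.0415,-0.071,0],[0,0,0],1],[[0.0415,-0.071,0],[0,0,0],1],[[0.0415,-0.071,-0.05],[0,0,0],1],[[0.0415,-0.071,-0.1],[0,0,0],1],[[0.0415,-0.071,-0.15],[0,0,0],1],[[0.0415,-0.071,-0.17],[0,0,0],1],[[0.0415,-0.071,-0.185],[0,0,0],1],[[0.0415,-0.071,-0.185],[0,0,0],1],[[0.0415,-0.071,-0.185],[0,0,0],1]]'
python3 - <<'E'
from bench import *
import cv2,numpy as np
o=[]
for n,(y,x) in dict(top=(150,230),scene=(160,200)).items():
    f=grab_frame(n)["img"][:,:,::-1]; o.append(cv2.resize(f[y:y+110,x:x+140],(400,314),interpolation=cv2.INTER_CUBIC))
cv2.imwrite("pics/a.png",np.hstack(o)); print(get_state()["ft_force"])
E
```

```text
time: 2.2
eef_pos: [485.7, 44.6, 68.4]
ee_rot: [-0.142, 0.99, -0.0, -0.0]
ft_force: [0.7, -0.1, 1.1]
gripper_width: -0.004
finger_force: 0.0
[0.49669417 0.29534901 0.01019671]
```

View pics/a.png

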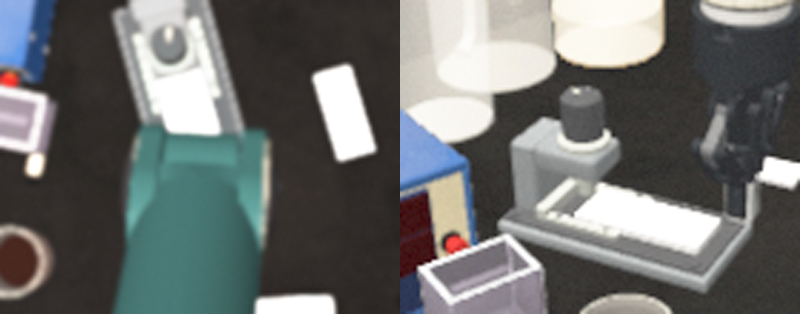

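The shut fingers hang over the open front of the bed, in line with the strip (about (735,190) in the right half). I'll lower them and push.

```bash
python3 -m jog '[[[0.0005,-0.002,-0.014],[0,0,0],1],[[0.0005,-0.002,-0.024],[0,0,0],1],[[0.0005,-0.002,-0.0275],[0,0,0],1],[[0.0005,-0.002,-0.0275],[0,0,0],1]]'; python3 -m jog '[[[0.0048,0.0014,0],[0,0,0],1],[[0.0096,0.0028,0],[0,0,0],1],[[0.0134,0.0039,0],[0,0,0],1],[[0.0173,0.0051,0],[0,0,0],1],[[0.0211,0.0062,0],[0,0,0],1],[[0.025,0.0073,0],[0,0,0],1],[[0.0288,0.0084,0],[0,0,0],1],[[0.0317,0.0093,0],[0,0,0],1],[[0.0317,0.0093,0],[0,0,0],1]]'; python3 -m jog '[[[0.001,0.0003,0],[0,0,0],1],[[0.0019,0.0006,0],[0,0,0],1],[[0.0029,0.0008,0],[0,0,0],1],[[0.0029,0.0008,0],[0,0,0],1]]'
```

```text
time: 2.7
eef_pos: [485.6, 42.5, 40.0]
ee_rot: [-0.142, 0.99, -0.0, -0.001]
ft_force: [-0.6, -0.1, 0.9]
gripper_width: -0.004
finger_force: 0.0
time: 3.6
eef_pos: [518.8, 52.2, 40.8]
ee_rot: [-0.142, 0.99, -0.0, 0.001]
ft_force: [-0.1, 0.5, -1.2]
gripper_width: 0.002
finger_force: 0.0
time: 4.0
eef_pos: [520.9, 52.8, 40.8]
ee_rot: [-0.142, 0.99, 0.0, 0.0]
ft_force: [-1.8, -0.6, 0.4]
gripper_width: 0.005
finger_force: 0.9
```

```bash
for i in 1 2; do python3 -m jog '[[[0.001,0.0003,0],[0,0,0],1],[[0.0019,0.0006,0],[0,0,0],1],[[0.0019,0.0006,0],[0,0,0],1]]'; done
```

```text
time: 4.3
eef_pos: [523.0, 53.5, 40.8]
ee_rot: [-0.142, 0.99, 0.0, 0.0]
ft_force: [-1.3, 0.2, 1.1]
gripper_width: -0.002
finger_force: 0.6
time: 4.6
eef_pos: [524.1, 53.8, 40.7]
ee_rot: [-0.142, 0.99, 0.0, -0.001]
ft_force: [-4.3, -1.4, 1.6]
gripper_width: 0.0
finger_force: 2.0
```

```bash
python3 -m jog '[[[0.001,0.0003,0],[0,0,0],1],[[0.0015,0.0004,0],[0,0,0],1],[[0.0015,0.0004,0],[0,0,0],1],[[0.0015,0.0004,0],[0,0,0],1]]';python3 -m jog '[[[0.001,0.0003,0],[0,0,0],1],[[0.0015,0.0004,0],[0,0,0],1],[[0.0015,0.0004,0],[0,0,0],1],[[0.0015,0.0004,0],[0,0,0],1]]'
```

```text
time: 5.0
eef_pos: [524.2, 53.8, 40.5]
ee_rot: [-0.142, 0.99, 0.0, -0.002]
ft_force: [-7.4, -1.9, 5.9]
gripper_width: 0.001
finger_force: 3.7
time: 5.4
eef_pos: [524.3, 53.9, 40.3]
ee_rot: [-0.142, 0.99, 0.0, -0.004]
ft_force: [-9.5, -2.1, 8.5]
gripper_width: -0.002
finger_force: 5.3
```

```bash
python3 -m jog '[[[-0.01,-0.003,0],[0,0,0],1],[[-0.02,-0.006,0.003],[0,0,0],1],[[-0.02,-0.006,0.04],[0,0,0],0],[[-0.02,-0.006,0.08],[0,0,0],-1],[[-0.02,-0.006,0.12],[0,0,0],-1],[[-0.02,-0.006,0.13],[0,0,0],-1],[[-0.02,-0.006,0.13],[0,0,0],-1],[[-0.02,-0.006,0.13],[0,0,0],-1]]'
python3 - <<'E'
from bench import *
import cv2,numpy as np
f=grab_frame("scene")["img"][:,:,::-1][170:270,220:340]
cv2.imwrite("pics/b.png",cv2.resize(f,(720,600),interpolation=cv2.INTER_CUBIC))
E
```

```text
time: 6.2
eef_pos: [507.0, 48.9, 170.1]
ee_rot: [-0.142, 0.99, 0.0, -0.0]
ft_force: [-0.6, -0.5, 0.9]
gripper_width: 0.992
finger_force: 0.0
```

View pics/b.png

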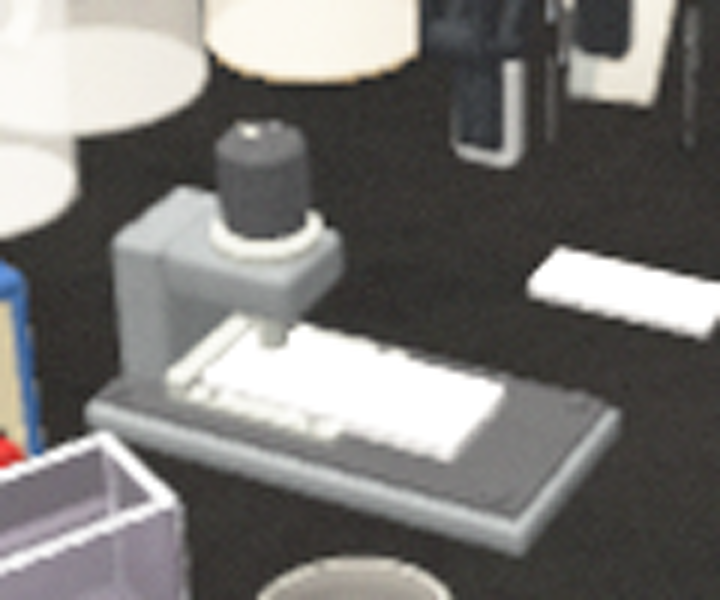

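The strip is home against the end stop (contact edge at about (205,375)). The knob top is at (261,137) in the crop, clear to grasp.

```bash
python3 -c "
from h import *
print(unproj(cam('scene0'),(263.1,192.4),121.5), unproj(cam('top0'),(250+155/4-.4,135+110/4-.4),121.5))"
python3 -m jog '[[[0.04,0.012,0],[0,0,0],-1],[[0.08,0.024,0],[0,0,0],-1],[[0.1145,0.0334,0],[0,0,0],-1],[[0.1145,0.0334,0],[0,0,0],-1],[[0.1145,0.0334,0],[0,0,0],-1]]'
```

```text
[619.41185744  83.81685257 121.5       ] [627.59440877  83.84271422 121.5       ]
time: 6.75
eef_pos: [621.0, 81.8, 168.2]
ee_rot: [-0.142, 0.99, -0.0, -0.002]
ft_force: [0.2, 0.1, -0.1]
gripper_width: 1.0
finger_force: 0.0
```

```bash
python3 -m jog '[[[0.001,0.001,-0.02],[0,0,0],-1],[[0.001,0.001,-0.04],[0,0,0],-1],[[0.001,0.001,-0.0565],[0,0,0],-1],[[0.001,0.001,-0.0565],[0,0,0],-1],[[0.001,0.001,-0.0565],[0,0,0],-1]]'; python3 -m jog '[[[0,0,0],[0,0,0],0],[[0,0,0],[0,0,0],1],[[0,0,0],[0,0,0],1],[[0,0,0],[0,0,0],1],[[0,0,0],[0,0,0],1],[[0,0,0],[0,0,0],1]]'; python3 -c "
from bench import *
s=get_state();print(s['moment'],s['q'])"
```

```text
time: 7.25
eef_pos: [622.6, 82.8, 114.1]
ee_rot: [-0.142, 0.99, -0.0, -0.0]
ft_force: [0.5, 0.4, -0.0]
gripper_width: 1.002
finger_force: 0.0
time: 7.85
eef_pos: [623.3, 84.2, 115.4]
ee_rot: [-0.142, 0.99, 0.001, 0.0]
ft_force: [-2.9, 1.8, 6.2]
gripper_width: 0.382
finger_force: 59.1
[ 0.29117562  0.45785616 -0.08427295] [-0.37965087  0.60047426  0.26173241  1.76891699 -0.20764102  0.79834593
  1.84021468]
```

```bash
python3 -m jog '[[[0.0005,0.0005,0.003],[0,0,0],1],[[0.0005,0.0005,0.003],[0,0,0],1],[[0.0005,0.0005,0.003],[0,0,-6],1],[[0.0005,0.0005,0.003],[0,0,-12],1],[[0.0005,0.0005,0.003],[0,0,-18],1],[[0.0005,0.0005,0.003],[0,0,-24],1],[[0.0005,0.0005,0.003],[0,0,-24],1]]'
cat > m.py <<'E'
from bench import *
import numpy as np
s=get_state();x,y=s['ee_rot'][:2];print('M',s['moment'].round(3),'yaw',round(np.degrees(2*np.arctan2(y,x))-90,2),'q7',s['q'][6].round(2))
E
python3 m.py
```

```text
time: 8.55
eef_pos: [623.1, 83.2, 115.8]
ee_rot: [0.067, 0.998, -0.001, -0.001]
ft_force: [4.0, -0.7, -15.8]
gripper_width: 0.377
finger_force: 62.6
M [-0.126 -1.02  -0.165] yaw 82.31 q7 1.49
```

```bash
python3 -m jog '[[[0,0,-0.001],[0,0,-4],1],[[0,0,-0.002],[0,0,-8],1],[[0,0,-0.002],[0,0,-12],1],[[0,0,-0.002],[0,0,-16],1]]'; python3 m.py
```

```text
time: 8.95
eef_pos: [623.0, 82.5, 115.6]
ee_rot: [0.205, 0.979, -0.001, -0.001]
ft_force: [-0.9, -2.6, -3.7]
gripper_width: 0.376
finger_force: 63.8
M [-0.534  0.163  0.16 ] yaw 66.35 q7 1.26
```

```bash
for i in 1 2 3 4; do python3 -m jog '[[[0,0,0],[0,0,-4],1],[[0,0,0],[0,0,-8],1]]' | grep -E 'force|pos'; python3 m.py; done
```

```text
eef_pos: [622.9, 82.2, 115.6]
ft_force: [-1.7, -3.2, -3.2]
finger_force: 63.7
M [-0.699  0.306  0.139] yaw 58.34 q7 1.14
eef_pos: [622.7, 81.9, 115.6]
ft_force: [-2.5, -4.1, -2.4]
finger_force: 63.7
M [-0.788  0.484  0.129] yaw 50.33 q7 1.03
eef_pos: [622.4, 81.6, 115.5]
ft_force: [-2.5, -4.0, -2.0]
finger_force: 63.8
M [-0.945  0.656  0.213] yaw 42.32 q7 0.91
eef_pos: [622.1, 81.4, 115.5]
ft_force: [-3.2, -4.8, -0.5]
finger_force: 63.9
M [-1.019  0.829  0.176] yaw 34.31 q7 0.79
```

```bash
python3 -m jog '[[[-0.0005,-0.0008,0],[0,0,-1],1]]' | grep -E 'force|pos'; python3 m.py | tee -a log; for i in $(seq 24); do python3 -m jog '[[[0,0,0],[0,0,-1],1]]' >o; python3 m.py >>log; done; cat o; cut -d' ' -f2- log
```

```text
eef_pos: [622.0, 81.3, 115.6]
ft_force: [-2.6, -2.4, -2.0]
finger_force: 63.9
M [-0.684  0.549  0.192] yaw 33.38 q7 0.78
time: 12.25
eef_pos: [621.1, 81.0, 115.5]
ee_rot: [0.647, 0.763, -0.002, -0.001]
ft_force: [-7.5, -4.8, 2.2]
gripper_width: 0.376
finger_force: 64.2
[-0.684  0.549  0.192] yaw 33.38 q7 0.78
[-1.052  0.932  0.225] yaw 32.4 q7 0.77
[-1.017  1.011  0.243] yaw 31.4 q7 0.75
[-1.061  0.979  0.14 ] yaw 30.4 q7 0.74
[-1.034  1.06   0.18 ] yaw 29.4 q7 0.72
[-1.07   1.082  0.191] yaw 28.39 q7 0.71
[-1.071  1.041  0.197] yaw 27.39 q7 0.69
[-1.027  1.124  0.195] yaw 26.39 q7 0.68
[-1.101  1.178  0.205] yaw 25.39 q7 0.67
[-1.075  1.196  0.214] yaw 24.39 q7 0.65
[-1.057  1.224  0.167] yaw 23.39 q7 0.64
[-1.074  1.212  0.216] yaw 22.39 q7 0.62
[-1.083  1.259  0.253] yaw 21.39 q7 0.61
[-1.094  1.309  0.152] yaw 20.39 q7 0.59
[-1.121  1.305  0.217] yaw 19.39 q7 0.58
[-1.133  1.37   0.21 ] yaw 18.39 q7 0.56
[-1.129  1.407  0.205] yaw 17.39 q7 0.55
[-1.145  1.472  0.166] yaw 16.39 q7 0.53
[-1.051  1.516  0.135] yaw 15.39 q7 0.52
[-1.085  1.429  0.181] yaw 14.39 q7 0.51
[-1.175  1.515  0.183] yaw 13.39 q7 0.49
[-1.103  1.484  0.192] yaw 12.39 q7 0.48
[-1.175  1.543  0.234] yaw 11.39 q7 0.46
[-1.13   1.644  0.216] yaw 10.39 q7 0.45
[-1.141  1.653  0.201] yaw 9.39 q7 0.43
```

```bash
rm log; python3 -m jog '[[[-0.0013,-0.0008,0],[0,0,-1],1],[[-0.0025,-0.0015,0],[0,0,-2],1]]' >o;  for i in $(seq 24); do python3 -m jog '[[[0,0,0],[0,0,-1],1]]' >o; python3 m.py >>log; done; cat o; cut -d' ' -f2- log | sed 's/.* \([0-9.-]*\) *\] yaw/\1/'|paste - - - -; awk -F'[] ]+' '{print}' log >/dev/null
```

```text
time: 14.85
eef_pos: [619.8, 81.1, 115.5]
ee_rot: [0.802, 0.597, -0.001, -0.001]
ft_force: [-5.8, -3.6, 4.8]
gripper_width: 0.378
finger_force: 64.3
0.161 6.33 q7 0.39	0.231 5.3 q7 0.38	0.185 4.28 q7 0.36	0.175 3.27 q7 0.35
 2.26 q7 0.33	0.143 1.26 q7 0.32	0.195 0.27 q7 0.3	0.168 -0.73 q7 0.29
0.184 -1.73 q7 0.27	 -2.73 q7 0.26	0.147 -3.73 q7 0.24	0.179 -4.73 q7 0.23
0.192 -5.73 q7 0.22	0.152 -6.73 q7 0.2	 -7.73 q7 0.19	0.133 -8.73 q7 0.17
0.207 -9.73 q7 0.16	0.175 -10.73 q7 0.14	0.171 -11.73 q7 0.13	0.214 -12.73 q7 0.11
0.161 -13.73 q7 0.1	0.184 -14.73 q7 0.08	0.149 -15.72 q7 0.07	0.231 -16.72 q7 0.06
```

```bash
cat > p.py <<'E'
import re,numpy as np
a=np.array([[float(re.search(r'(\S+)\s*\] yaw',l.replace(']',' ]')) .group(1)),float(re.search(r'yaw (\S+)',l).group(1))] for l in open('log')])
print(' '.join('%.0f:%.3f'%(y,m) for m,y in a)); k=5
print('avg5',[(round(b[:,1].mean(),1),round(b[:,0].mean(),3)) for b in np.array_split(a,max(1,len(a)//k))])
E
python3 -m jog '[[[-0.001,-0.0007,0.0003],[0,0,-1],1],[[-0.002,-0.0013,0.0006],[0,0,-2],1]]' >o;  for i in $(seq 16); do python3 -m jog '[[[0,0,0],[0,0,-1],1]]' >o; python3 m.py >>log; done; cat o; python3 p.py
```

```text
time: 16.65
eef_pos: [618.7, 81.2, 115.7]
ee_rot: [0.886, 0.464, 0.0, -0.001]
ft_force: [4.2, 3.1, -9.3]
gripper_width: 0.381
finger_force: 63.1
6:0.161 5:0.231 4:0.185 3:0.175 2:0.160 1:0.143 0:0.195 -1:0.168 -2:0.184 -3:0.180 -4:0.147 -5:0.179 -6:0.192 -7:0.152 -8:0.190 -9:0.133 -10:0.207 -11:0.175 -12:0.171 -13:0.214 -14:0.161 -15:0.184 -16:0.149 -17:0.231 -20:0.167 -21:0.181 -22:0.202 -23:0.173 -24:0.170 -25:0.197 -26:0.164 -27:0.228 -28:0.193 -29:0.257 -30:0.213 -31:0.171 -32:0.222 -33:0.228 -34:0.269 -35:0.204
avg5 [(np.float64(4.3), np.float64(0.182)), (np.float64(-0.7), np.float64(0.174)), (np.float64(-5.7), np.float64(0.172)), (np.float64(-10.7), np.float64(0.18)), (np.float64(-16.1), np.float64(0.178)), (np.float64(-22.7), np.float64(0.185)), (np.float64(-27.7), np.float64(0.211)), (np.float64(-32.7), np.float64(0.219))]
```

```bash
python3 -m jog '[[[0.001,0.0007,-0.0007],[0,0,-1],1]]' >o; python3 m.py >>log;  for i in $(seq 9); do python3 -m jog '[[[0,0,0],[0,0,-1],1]]' >o; python3 m.py >>log; done; cat o; python3 p.py | cut -d' ' -f 20-
```

```text
time: 17.65
eef_pos: [618.6, 81.5, 115.5]
ee_rot: [0.923, 0.385, -0.001, -0.001]
ft_force: [-5.1, 4.2, 4.0]
gripper_width: 0.377
finger_force: 64.2
-13:0.214 -14:0.161 -15:0.184 -16:0.149 -17:0.231 -20:0.167 -21:0.181 -22:0.202 -23:0.173 -24:0.170 -25:0.197 -26:0.164 -27:0.228 -28:0.193 -29:0.257 -30:0.213 -31:0.171 -32:0.222 -33:0.228 -34:0.269 -35:0.204 -36:0.265 -37:0.289 -38:0.227 -39:0.277 -40:0.254 -41:0.257 -42:0.270 -43:0.298 -44:0.312 -45:0.284
(np.float64(-42.7), np.float64(0.284))]
```

```bash
for i in $(seq 6); do python3 -m jog '[[[0,0,0],[0,0,-1],1]]' >o; python3 m.py >>log; done; cat o; python3 p.py | cut -d' ' -f 36-
python3 - <<'E'
import re,numpy as np
from scipy.optimize import curve_fit
a=np.array([[float(re.search(r'yaw (\S+)',l).group(1)),float(re.search(r'(\S+?)\s*\] yaw',l).group(1).strip('[]') )] for l in open('log')])
t=np.radians(-a[:,0])
f=lambda t,b,c,s,k:b+np.where(t<c,0,np.where(t<s,(t-c)*k,(s-c)*k+.04*(t-s)))
for s0 in (.6,.7,.8):
    p,cv=curve_fit(f,t,a[:,1],[.178,.4,s0,.3]); print(np.degrees(p[1:3]),p,np.degrees(np.sqrt(cv[2,2])),((f(t,*p)-a[:,1])**2).sum())
E
```

```text
time: 18.25
eef_pos: [618.5, 81.7, 115.5]
ee_rot: [0.942, 0.336, -0.001, -0.002]
ft_force: [-5.8, 3.5, 3.5]
gripper_width: 0.376
finger_force: 64.3
-31:0.171 -32:0.222 -33:0.228 -34:0.269 -35:0.204 -36:0.265 -37:0.289 -38:0.227 -39:0.277 -40:0.254 -41:0.257 -42:0.270 -43:0.298 -44:0.312 -45:0.284 -46:0.335 -47:0.250 -48:0.241 -49:0.280 -50:0.296 -51:0.304

[22.91814605 43.05992571] [0.17821429 0.39999711 0.75153748 0.30335855] 3.234885611204597 0.03582601249108769
[22.91814588 43.05992576] [0.17821429 0.3999971  0.75153748 0.30335855] 3.234817908553774 0.0358260124910877
[22.91814633 43.05992547] [0.17821429 0.39999711 0.75153748 0.30335856] 3.23488078042072 0.03582601249108771
```

The moment rises from about yaw -23° and levels off from about -43°, so the clutch has slipped by about 8–15° (limit 36°). I'll let go and check.

```bash
python3 -m jog '[[[0,0,0],[0,0,0],0.3],[[0,0,0],[0,0,0],-1],[[0,0,0],[0,0,0],-1],[[0,0,0],[0,0,0],-1],[[0,0,0],[0,0,0],-1]]'; python3 -m jog '[[[0,0,0.03],[0,0,0],-1],[[0,0,0.08],[0,0,0],-1],[[0,0,0.13],[0,0,0],-1],[[-0.05,-0.02,0.15],[0,0,0],-1],[[-0.1,-0.04,0.15],[0,0,0],-1],[[-0.15,-0.07,0.15],[0,0,0],-1],[[-0.18,-0.08,0.15],[0,0,0],-1],[[-0.18,-0.08,0.15],[0,0,0],-1]]'
python3 - <<'E'
from bench import *
import cv2,numpy as np
f=np.mean([grab_frame("scene")["img"].astype(float) for _ in range(4)],0)[:,:,::-1][180:260,225:325]
g=np.mean([grab_frame("top")["img"].astype(float) for _ in range(4)],0)[:,:,::-1][140:220,255:355]
cv2.imwrite("pics/c.png",np.hstack([cv2.resize(x,(400,320),interpolation=cv2.INTER_CUBIC) for x in (f,g)]))
E
```

```text
time: 18.75
eef_pos: [620.0, 80.2, 115.4]
ee_rot: [0.942, 0.336, 0.0, 0.0]
ft_force: [0.5, -0.1, -0.6]
gripper_width: 1.0
finger_force: 0.0
time: 19.55
eef_pos: [433.7, -0.1, 263.4]
ee_rot: [0.942, 0.335, -0.002, -0.005]
ft_force: [1.0, 1.5, 0.3]
gripper_width: 1.001
finger_force: 0.0[ WARN:0@2.648] global loadsave.cpp:1063 imwrite_ Unsupported depth image for selected encoder is fallbacked to CV_8U.
```

View pics/c.png

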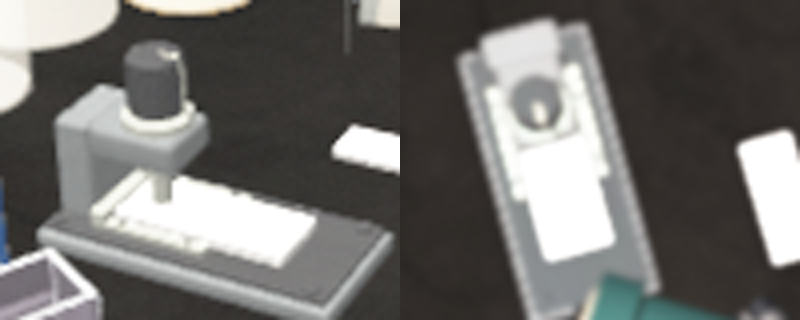

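The foot is down on the strip, the strip is home, and the knob's index line shows at (180,70). I'll take one close crop to compare the two index lines.

Run:
```python
from bench import *
import cv2,numpy as np
f=np.mean([grab_frame("scene")["img"].astype(float) for _ in range(6)],0)[:,:,::-1][185:217,248:280]
c=np.hstack([cv2.resize(x,(400,400),interpolation=cv2.INTER_CUBIC) for x in (f,np.clip((f-150)*3,0,255))])
cv2.imwrite("pics/d.png",np.clip(c,0,255).astype(np.uint8))
```

```text
(no output)
```

View pics/d.png

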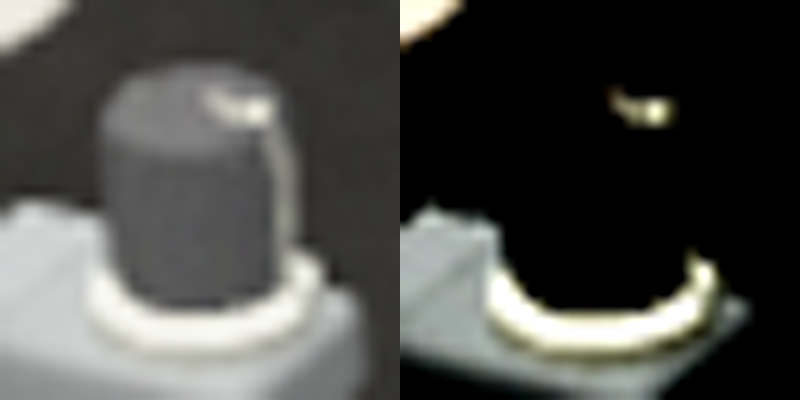

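```bash
python3 -c "
from bench import *
print(finish_job())"
```

```text
the job is handed in; nothing more can be done
None
```

I pushed the strip home against the end stop and turned the knob clockwise until the moment levelled off. By my estimate the clutch slipped about 8–15° (limit 36°). I then let go, backed the arm clear and handed the job in. The slip is judged from the moment readings alone, because the collar's index line could not be made out in the pictures.

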